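# Clear the stripping tray: save the capacitors, tip out the scrap

## Task

Clear the stripping tray: first lift the three or four big capacitors out of it and nest them, lying down, into the gaps on top of the row of capacitors in the plywood crib, so that they build up a pyramid (a fourth goes into a gap on top of the new layer). Then carry the tray by its handle and tip all the heat sinks out of its open end into the steel scrap bin, and set the empty tray back flat in the middle of the grey mat. Leave the other things on the bench where they are.

Things in the scene. Friction and masses are not known exactly. Their poses are not given: they have to be found in the camera images.
- tray: blue sheet-metal tray, 250 (x) by 207 mm (y), floor 3 mm thick, 0.38 kg empty. Origin: centre of the underside, z up. Walls 36 mm high, 3 mm thick at the rear (-x) and sides; the front (+x) end is open for pouring. A 3 mm divider, 36 mm high, runs along x in the middle and carries the handle. Starts on the mat, open end away from the robot; capacitors half way along (axes along x), heat sinks at both ends.
- tray_handle (a point): middle of the tray's black handle, 66 mm above the tray's underside, on its centre line, right over the origin: a straight bar along the tray's x, 140 mm long, 12 mm wide (along y), 16 mm high, with free space under it (20 mm down to the divider) between two posts 128 mm apart
- cap1: capacitor: plain cylinder 40 mm in diameter and 64 mm long, 0.11 kg, black sleeve, one end brown with two flush brass terminals, flat ends. Origin at its middle; x runs along the cylinder. Starts lying in the tray; three or all four of the four are there.
- cap2: capacitor: plain cylinder 40 mm in diameter and 64 mm long, 0.11 kg, black sleeve, one end brown with two flush brass terminals, flat ends. Origin at its middle; x runs along the cylinder. Starts lying in the tray; three or all four of the four are there.
- cap3: capacitor: plain cylinder 40 mm in diameter and 64 mm long, 0.11 kg, black sleeve, one end brown with two flush brass terminals, flat ends. Origin at its middle; x runs along the cylinder. Starts lying in the tray; three or all four of the four are there.
- cap4: capacitor: plain cylinder 40 mm in diameter and 64 mm long, 0.11 kg, black sleeve, one end brown with two flush brass terminals, flat ends. Origin at its middle; x runs along the cylinder. Starts lying in the tray; three or all four of the four are there.
- row1: capacitor: plain cylinder 40 mm in diameter and 64 mm long, 0.11 kg, black sleeve, one end brown with two flush brass terminals, flat ends. Origin at its middle; x runs along the cylinder. One of the four that already lie side by side in the crib.
- row2: capacitor: plain cylinder 40 mm in diameter and 64 mm long, 0.11 kg, black sleeve, one end brown with two flush brass terminals, flat ends. Origin at its middle; x runs along the cylinder. One of the four that already lie side by side in the crib.
- row3: capacitor: plain cylinder 40 mm in diameter and 64 mm long, 0.11 kg, black sleeve, one end brown with two flush brass terminals, flat ends. Origin at its middle; x runs along the cylinder. One of the four that already lie side by side in the crib.
- row4: capacitor: plain cylinder 40 mm in diameter and 64 mm long, 0.11 kg, black sleeve, one end brown with two flush brass terminals, flat ends. Origin at its middle; x runs along the cylinder. One of the four that already lie side by side in the crib.
- sink1: aluminium heat sink with fins: block 36 mm (x) by 62 mm (y) by 26 mm (z) high, 0.075 kg, origin at the centre of its underside. Scrap, starts in the tray; two to four of the four are there.
- sink2: aluminium heat sink with fins: block 36 mm (x) by 62 mm (y) by 26 mm (z) high, 0.075 kg, origin at the centre of its underside. Scrap, starts in the tray; two to four of the four are there.
- sink3: aluminium heat sink with fins: block 36 mm (x) by 62 mm (y) by 26 mm (z) high, 0.075 kg, origin at the centre of its underside. Scrap, starts in the tray; two to four of the four are there.
- sink4: aluminium heat sink with fins: block 36 mm (x) by 62 mm (y) by 26 mm (z) high, 0.075 kg, origin at the centre of its underside. Scrap, starts in the tray; two to four of the four are there.
- crib: fixed plywood crib, 90 (x) by 178 mm (y). Floor 6 mm thick; side walls (+y, -y) 28 mm high, 162 mm apart inside; end lips (+x, -x) 16 mm high, 74 mm apart. Four capacitors fill it side by side, axes along the crib's x, centres 26 mm up and 40.5 mm apart. Origin: centre of the underside. It and the bin stand on opposite sides of the mat, either way round.
- crib_gap_a (a point): where the centre of a capacitor nested in the row's gap at the crib's +y side comes to lie: crib y = +40.5 mm, 60 mm above its underside
- crib_gap_b (a point): the same for the middle gap (y = 0)
- crib_gap_c (a point): the same for the gap at the -y side (y = -40.5 mm)
- crib_top_a (a point): where the centre of one on top of those in gaps a and b comes to lie: y = +20 mm, 94 mm above the crib's underside
- crib_top_b (a point): the same on top of those in gaps b and c (y = -20 mm)
- bin: fixed open steel scrap bin, 298 mm (x) by 278 mm (y), walls 4 mm thick and 110 mm high (rim 114 mm with its bead), a few flat scraps on its floor. Origin at the centre of the underside.
- mat: grey mat, 290 mm (x) by 260 mm (y), 2 mm thick, fixed flat on the bench. Origin at the centre of its underside.
- solder_reel: solder reel, 54 mm in diameter, 40 mm high, standing on the bench near the robot; leave alone. Origin under its centre.
- flux_bottle: white bottle, 44 mm in diameter, 110 mm high, standing behind the mat; leave alone. Origin under its centre.

How it is judged:
By the outcome, as a careful person would: the job done as asked, in the order asked, and still so for the second after the job is handed in, with the robot touching nothing.
Of cap1, cap2, cap3, cap4 only 3 to 4 are there at a start; the rules pass over those that are not, and their reading is None.
Of sink1, sink2, sink3, sink4 only 2 to 4 are there at a start; the rules pass over those that are not, and their reading is None.
At some moment in a run one of tray may be knocked a few centimetres aside while the robot is not near it.
It also fails if it takes over 210 s, if anything falls off the work surface, if the arm or the gripper's body presses on something with over 40 N, if the wrist force passes 120 N, or if a joint passes its speed limit or range.

## Robot

A 6-joint arm with a two-finger parallel gripper is mounted at the origin on the work surface. World frame = base frame: x ahead of the robot, y to its left, z up, the work surface at z = 0. Lengths are in m, angles in rad, forces in N, time in s.
With the tool pointing down it reaches from about 0.25 to 0.725 m from the base axis. Payload 4 kg.
Tool frame: the origin (TCP) lies midway between the tips of the shut fingers; the grasp point (between the pads) lies 19 mm behind it (bot.grip_point_offset is the distance from the TCP to the grasp point, in m); z points along the fingers, y is the line along which they close (so a half turn about z gives the same grasp; the last joint's range is limited). The gripper opens to 85 mm and grips with 20 to 120 N. Pads are 22 mm wide; open, the fingers measure 114 mm over their backs; the gripper's body (76 mm by 85 mm) begins 54 mm behind the grasp point. The pads swing forward as they close: fully open they stand 13 mm farther back than shut.
Start: joints at [1.132, 0.241, 0.005, 1.335, 0, 1.571], TCP at [0.212, 0.453, 0.231] pointing down, gripper open.
Joint ranges: [-2.72, 2.72], [-1.05, 1.87], [-1.09, 1.28], [-1.99, 2.15], [-1.42, 1.44], [-3.14, 3.14]. Speed limits (rad/s): [2.79, 2.79, 3.14, 3.14, 3.14, 3.14].

## Interface

Orientations are given as a unit quaternion [x, y, z, w].
In Python, from workcell import bot gives the robot as it stands.
- The arm moves only by the tool step_arm, never from a script. Its argument "targets" is text: rows parted by semicolons, each of 7 numbers parted by spaces: the opening, from -1 (shut) to 1 (fully open), so that 0 is half open, then the shift along the world's x, y, z normalised to -1 to 1, where 1 is 0.5 m, then the turn, a rotation vector about the world's x, y, z normalised to -1 to 1, where 1 is pi/4 rad. In form: gripper x y z wx wy wz; .... A call has 1 to 10 rows; each row is the pose to reach, as a shift and turn from the pose commanded when the call began; what a row does not reach only later rows make up. A row lasts 1/12 s, in which the tool goes at most 41.7 mm and 7.16 degrees, less where a joint would pass 70% of its speed; a pose out of reach is approached as far as the arm can. A call with a number of a shift or a turn outside -1 to 1 is refused whole. A call with a gripper value outside its range is refused whole. The fingers move at their own pace and stop on an object; the grip force is fixed at half the most. Time passes only in rows, so rows that repeat a pose let the fingers close. It gives the time, the measured TCP pose, the force, the opening and the grip force at its end, in the units of the state.
- bot.get_obs(): the state, without advancing time (a new reading comes with each control period).
- bot.camera(name): name is "scene" or "top"; returns the picture (480x640x3 uint8, red, green, blue); there is no depth.
- bot.camera_info(name): a dict with "vertical_fov" (degrees; the focal length in pixels is half the picture's height over the tangent of half this angle, whatever the lens; pixels are square), "cx", "cy" (the principal point, pixels), "D" ([k1, k2, p1, p2, k3] as OpenCV has them; the pictures are not rectified), "pose" (4x4, takes a point from camera to world coordinates). Camera axes: x right, y up, looking along -z (the intrinsics and any distortion apply to the point x, -y, -z); pixel columns grow to the right and rows downward; lengths in m; the calibration is good to about 2 mm. A picture is of the moment at which its call begins. camera_info takes no time and is no camera call.
- bot.job_done(): hands the job in; it is judged then, once.
The state is a dict: "clock": time; "joint_pos": joint angles; "joint_vel": joint speeds; "tau": joint torques, N m; "eef_pos": TCP position; "tool_rot": TCP orientation; "ft_force": force on the tool from outside, world axes, zero at the start; "ft_torque": the same for the moment, N m; "grip_width": finger opening in m; "grasp_force": force on a finger pad.
Only numpy, scipy, OpenCV 4.12 (cv2) and the standard library are available. Lean on these libraries where they do the work, as an engineer would, in place of code of your own. Each camera call takes 0.05 s, during which the arm holds its last target. There are 200 camera calls.

## Working session

There is one attempt and no reset: what is moved stays moved. The work goes in short steps, Python scripts to look and compute and a tool call to move; the robot and the scene stay as the last step left them, time stands still between calls to the robot, and variables do not carry over. Pictures are saved under pics/ and viewed, at most 17 in all, crops included, and the job is handed in when it is done.

Besides the shell and the picture viewer there is one more tool, called after ">>>" as a command line: name --argument value ..., lists and objects as JSON in quotes. step_arm: Moves the arm, as the interface text tells. Scaled input: -1 to 1 covers 0.5 m each way for a shift and pi/4 rad each way for a turn. Its arguments: {"type":"object","properties":{"targets":{"type":"string"}},"required":["targets"]}

```bash
ls; mkdir -p pics; cat > h.py <<'E'
import numpy as np, cv2
from workcell import bot
def K(n):
    i=bot.camera_info(n); f=240/np.tan(np.radians(i['vertical_fov'])/2)
    return np.array([[f,0,i['cx']],[0,f,i['cy']],[0,0,1.]]),np.array(i['D'],float),np.array(i['pose'])
def unproj(n,uv,z):
    k,D,T=K(n); p=cv2.undistortPoints(np.array(uv,float).reshape(-1,1,2),k,D).reshape(-1,2)
    z=np.broadcast_to(z,len(p)); d=np.c_[p[:,0],-p[:,1],-np.ones(len(p))]@T[:3,:3].T
    return T[:3,3]+d*((z-T[2,3])/d[:,2])[:,None]
def proj(n,P):
    k,D,T=K(n); q=(np.array(P,float).reshape(-1,3)-T[:3,3])@T[:3,:3]
    q=q*[1,-1,-1]
    return cv2.projectPoints(q,np.zeros(3),np.zeros(3),k,D)[0].reshape(-1,2)
def snap(n,f,crop=None,s=1):
    im=bot.camera(n)[:,:,::-1]
    cv2.imwrite('pics/raw_'+f,im)
    if crop: x,y,w,h=crop; im=im[y:y+h,x:x+w]
    cv2.imwrite('pics/'+f,cv2.resize(im,None,fx=s,fy=s,interpolation=cv2.INTER_CUBIC))
E
python3 - <<'E'
from h import *
np.set_printoptions(precision=4,suppress=True)
snap('top','t0.png');snap('scene','s0.png')
for n in('top','scene'): print(K(n))
print(bot.get_obs())
E
```

```text
pics
(array([[519.2378,   0.    , 318.3472],
       [  0.    , 519.2378, 238.3024],
       [  0.    ,   0.    ,   1.    ]]), array([0.0221, 0.    , 0.    , 0.    , 0.    ]), array([[ 0.0052,  0.9936, -0.1129,  0.4053],
       [-0.9998,  0.0075,  0.0198,  0.015 ],
       [ 0.0205,  0.1128,  0.9934,  1.265 ],
       [ 0.    ,  0.    ,  0.    ,  1.    ]]))
(array([[455.6182,   0.    , 314.3484],
       [  0.    , 455.6182, 243.0069],
       [  0.    ,   0.    ,   1.    ]]), array([-0.0074,  0.    ,  0.    ,  0.    ,  0.    ]), array([[-0.4609, -0.5539,  0.6934,  1.2447],
       [ 0.8873, -0.3019,  0.3487,  0.3519],
       [ 0.0162,  0.776 ,  0.6306,  0.7058],
       [ 0.    ,  0.    ,  0.    ,  1.    ]]))
{'clock': 0.1, 'joint_pos': array([ 1.132 ,  0.2414,  0.0039,  1.3352, -0.    ,  1.5708]), 'joint_vel': array([ 0.    , -0.0011,  0.0038,  0.    ,  0.0004,  0.0011]), 'tau': array([  0.    , -37.3137,  25.301 ,   0.0108,   0.    ,   0.    ]), 'eef_pos': array([0.2122, 0.4522, 0.2305]), 'tool_rot': array([ 0.2176,  0.976 , -0.0009, -0.0002]), 'ft_force': array([ 0.198 , -0.1751,  0.1045]), 'ft_torque': array([-0.0379, -0.0214, -0.0136]), 'grasp_force': 0.0, 'grip_width': 0.08549257851006356}
```

View pics/t0.png

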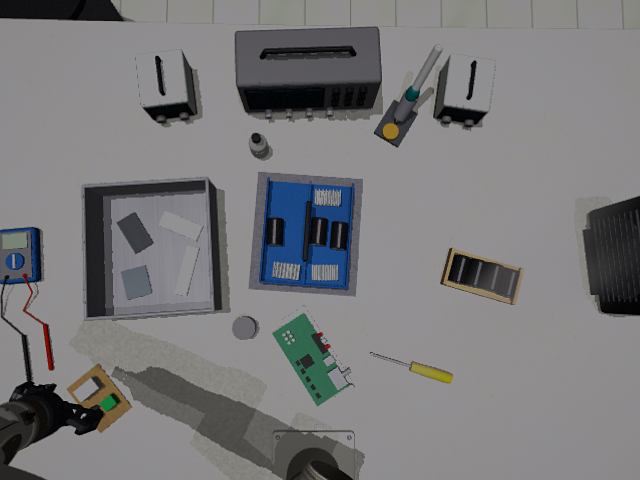

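View pics/s0.png

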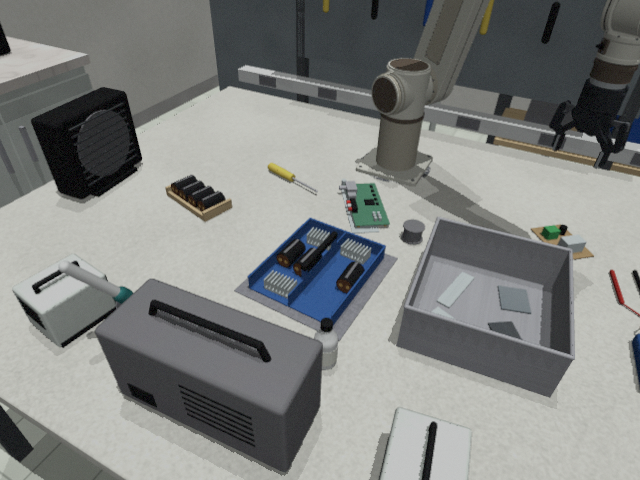

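The top view shows the bin on the left (+y), the tray in the middle with 3 capacitors (275,232), (318,231), (339,236) and 3 sinks, and the crib at right (481,276).

```bash
python3 - <<'E'
import cv2,numpy as np
im=cv2.imread('pics/raw_t0.png')
a=cv2.resize(im[168:300,245:370],None,fx=4.5,fy=4.5,interpolation=cv2.INTER_CUBIC);cv2.imwrite('pics/a.png',a)
b=cv2.resize(im[240:312,432:530],None,fx=8,fy=8,interpolation=cv2.INTER_CUBIC);cv2.imwrite('pics/b.png',b)
E
```

```text
(no output)
```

View pics/a.png

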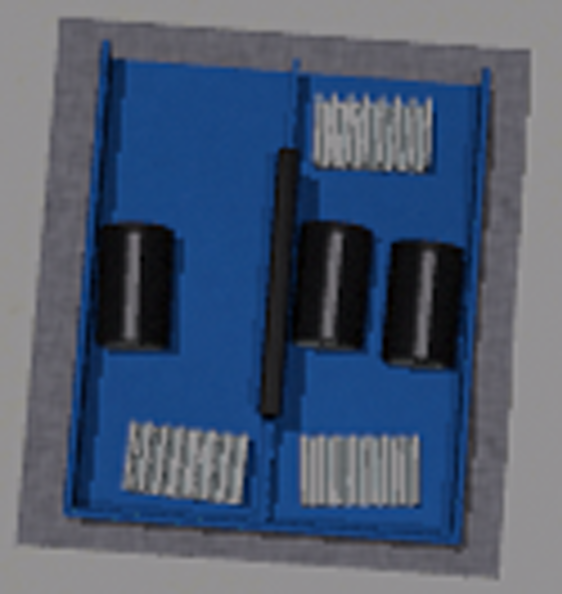

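View pics/b.png

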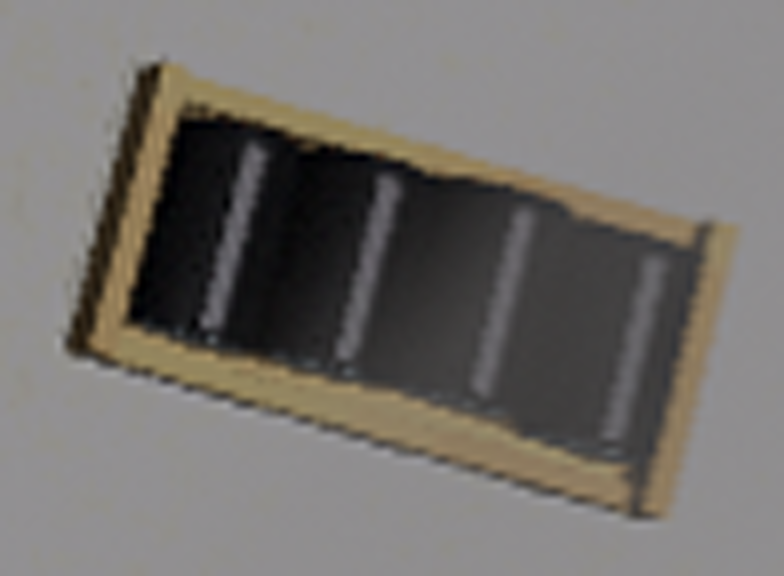

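The crops give tray wall-top corners, cap outlines, handle ends and crib wall corners; converting to world.

```bash
python3 - <<'E'
from h import *
np.set_printoptions(precision=4,suppress=True)
A=lambda l:np.array(l)/4.5+[245-.4,168-.4]
B=lambda l:np.array(l)/8+[432-.45,240-.45]
c=unproj('top',B([(163,65),(90,350),(662,518),(738,228)]),.028)
print('crib',c[:,:2].round(4).tolist(),c.mean(0), np.linalg.norm(c-np.roll(c,1,0),axis=1))
v=(c[0]+c[1]-c[2]-c[3]);print('crib yaw deg',np.degrees(np.arctan2(-v[0],v[1])))
r=unproj('top',B([(258,148),(210,326),(388,177),(345,358),(522,210),(481,394),(655,258),(613,437)]),.046)
print('row highlights',r[:,:2].tolist())
t=unproj('top',A([(105,42),(68,515),(462,545),(488,70)]),.041)
print('tray',t[:,:2].tolist(),t.mean(0),np.linalg.norm(t-np.roll(t,1,0),axis=1))
h=unproj('top',A([(288,150),(270,415)]),.076);print('handle',h,h.mean(0))
for q in ([(135,224),(133,350)],[(337,222),(330,348)],[(427,241),(418,368)]):
  p=unproj('top',A(q),.03);print('cap',p[:,:2].tolist(),p.mean(0)[:2])
for n,q in dict(f=(374,132),rl=(186,463),rr=(360,470)).items(): print(n,unproj('top',A([q]),.031))
b=unproj('top',[(82,186),(85,319),(217,313),(208,178)],.114);print('bin',b[:,:2].tolist(),b.mean(0))
m=unproj('top',A([(60,18),(18,545),(500,578),(531,50)]),.002);print('mat',m[:,:2].tolist(),m.mean(0))
E
```

```text
crib [[0.5256, -0.3308], [0.4402, -0.3069], [0.3917, -0.4758], [0.4779, -0.5019]] [ 0.4589 -0.4038  0.028 ] [0.1777 0.0887 0.1758 0.0901]
crib yaw deg -15.793951893077294
row highlights [[0.4994646092207191, -0.3532554056710204], [0.4469428478436995, -0.33768790329809645], [0.4911658623270122, -0.3914848005289609], [0.4378476533392405, -0.3771796888815927], [0.4817072067744985, -0.4307941335953498], [0.4276033077570882, -0.4168562854769379], [0.4678458357807187, -0.46956084169644063], [0.41533308306060285, -0.45519595481255215]]
tray [[0.6916456601292824, 0.11236007333075863], [0.44014853887640265, 0.1275423449331491], [0.4257199483466955, -0.07796647043792491], [0.6784673038587328, -0.0921361778178249]] [0.559  0.0174 0.041 ] [0.2049 0.252  0.206  0.2531]
handle [[0.6276 0.0144 0.076 ]
 [0.4905 0.0226 0.076 ]] [0.5591 0.0185 0.076 ]
cap [[0.5953938039967954, 0.09569796032119325], [0.5278443107547222, 0.0957644896941857]] [0.5616 0.0957]
cap [[0.5973902722333574, -0.012086022903570337], [0.5296715088502701, -0.008704553811561688]] [ 0.5635 -0.0104]
cap [[0.5875264633495001, -0.06025323580817216], [0.5193378405398242, -0.055513044301045415]] [ 0.5534 -0.0579]
f [[ 0.6462 -0.0317  0.031 ]]
rl [[0.4681 0.0669 0.031 ]]
rr [[ 0.465  -0.0249  0.031 ]]
bin [[0.6492404295175671, 0.5187461092373954], [0.3566311784770215, 0.49585933189831827], [0.3702094022849811, 0.21260511387020786], [0.6706570051331371, 0.2409270824441066]] [0.5117 0.367  0.114 ]
mat [[0.7139744162284942, 0.14038654296077033], [0.42508062601938756, 0.1575802098193295], [0.4088278110407909, -0.10137197102564861], [0.698639306623732, -0.1193429808584384]] [0.5616 0.0193 0.002 ]
```

>>> step_arm --targets "1 0.4 -0.7 0 0 0 -1;1 0.4 -0.7 0 0 0 -1;1 0.4 -0.7 0 0 0 -1;1 0.4 -0.7 0 0 0 -1;1 0.4 -0.7 0 0 0 -1;1 0.4 -0.7 0 0 0 -1;1 0.4 -0.7 0 0 0 -1;1 0.4 -0.7 0 0 0 -1;1 0.4 -0.7 0 0 0 -1;1 0.4 -0.7 0 0 0 -1"

```text
clock: 0.93
eef_pos: [0.4133, 0.0996, 0.2311]
tool_rot: [0.576, 0.818, -0.0, 0.0]
ft_force: [-0.0, -0.4, -0.3]
grip_width: 0.0851
grasp_force: 0.0
```

>>> step_arm --targets "0.75 0.283 -0.322 -0.2 0 0 -0.527;0.75 0.283 -0.322 -0.2 0 0 -0.527;0.75 0.283 -0.322 -0.2 0 0 -0.527;0.75 0.283 -0.322 -0.2 0 0 -0.527;0.75 0.283 -0.322 -0.2 0 0 -0.527;0.75 0.283 -0.322 -0.2 0 0 -0.527;0.75 0.283 -0.322 -0.2 0 0 -0.527;0.75 0.283 -0.322 -0.2 0 0 -0.527;0.75 0.283 -0.322 -0.2 0 0 -0.527"

```text
clock: 1.68
eef_pos: [0.5532, -0.0581, 0.1309]
tool_rot: [0.731, 0.683, -0.0, -0.001]
ft_force: [-1.1, 1.4, 0.0]
grip_width: 0.0744
grasp_force: 0.0
```

```bash
cat >> h.py <<'E'
def st():
    o=bot.get_obs(); q=o['tool_rot']; from scipy.spatial.transform import Rotation as R
    M=R.from_quat(q).as_matrix(); print(o['clock'],o['eef_pos'].round(4),'yaw y',np.degrees(np.arctan2(M[1,1],M[0,1])).round(2),'z',M[:,2].round(3),'J',o['joint_pos'].round(2),'w',round(o['grip_width'],4),'F',o['ft_force'].round(1))
E
python3 -c "
from h import *
st();snap('scene','s1.png',(230,180,200,160),4)"
```

```text
1.6833 [ 0.5532 -0.0581  0.1309] yaw y -3.87 z [-0.002  0.001 -1.   ] J [-0.1   0.41 -0.02  1.14  0.    1.53] w 0.0744 F [-1.1  1.4  0. ]
```

View pics/s1.png

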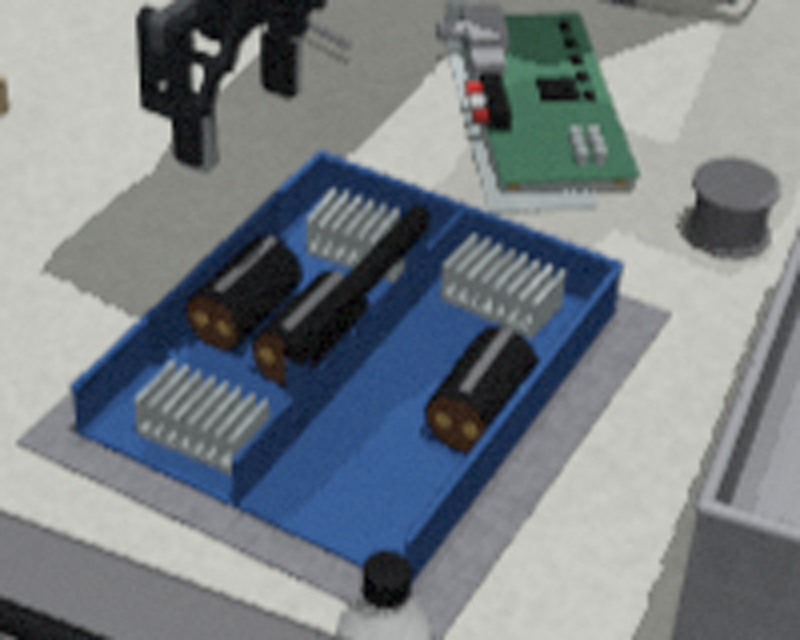

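The scene view shows the open gripper poised above the right-hand capacitor with the tray undisturbed. I'll go down and grip.

>>> step_arm --targets "0.75 0 0 -0.1 0 0 0;0.75 0 0 -0.18 0 0 0;0.75 0 0 -0.225 0 0 0;0.75 0 0 -0.242 0 0 0;0.75 0 0 -0.242 0 0 0;-0.2 0 0 -0.242 0 0 0;-0.2 0 0 -0.242 0 0 0;-0.2 0 0 -0.242 0 0 0;-0.2 0 0 -0.242 0 0 0;-0.2 0 0 -0.242 0 0 0"

```text
clock: 2.57
eef_pos: [0.5555, -0.0585, 0.0122]
tool_rot: [0.731, 0.683, 0.001, 0.001]
ft_force: [0.2, -0.1, 5.7]
grip_width: 0.0628
grasp_force: 66.8
```

>>> step_arm --targets "-0.2 0 0 0.04 0 0 0;-0.2 0 0 0.12 0 0 0;-0.2 0 0 0.2 0 0 0;-0.2 -0.02 -0.08 0.24 0 0 -0.05;-0.2 -0.211 -0.77 0.24 0 0 -0.264;-0.2 -0.211 -0.77 0.24 0 0 -0.264;-0.2 -0.211 -0.77 0.24 0 0 -0.264;-0.2 -0.211 -0.77 0.24 0 0 -0.264;-0.2 -0.211 -0.77 0.24 0 0 -0.264;-0.2 -0.211 -0.77 0.24 0 0 -0.264"

```text
clock: 3.4
eef_pos: [0.4773, -0.3376, 0.1303]
tool_rot: [0.797, 0.604, 0.0, 0.0]
ft_force: [0.2, -0.4, -0.9]
grip_width: 0.063
grasp_force: 66.2
```

```bash
python3 -c "
from h import *
st()"
```

```text
3.4 [ 0.4773 -0.3376  0.1303] yaw y -15.74 z [ 0.001 -0.    -1.   ] J [-0.62  0.47  0.06  1.17  0.    1.23] w 0.063 F [ 0.2 -0.4 -0.9]
```

>>> step_arm --targets "-0.2 -0.055 -0.2 0 0 0 0;-0.2 -0.055 -0.2 0 0 0 0;-0.2 -0.055 -0.2 0 0 0 0;-0.2 -0.055 -0.2 0 0 0 0;-0.2 -0.055 -0.2 0 0 0 0"

```text
clock: 3.82
eef_pos: [0.4497, -0.4369, 0.1295]
tool_rot: [0.798, 0.602, 0.0, -0.0]
ft_force: [1.1, 0.4, -1.3]
grip_width: 0.0631
grasp_force: 66.2
```

```bash
python3 -c "
from h import *
st();snap('top','t1.png',(422,225,120,90),6)"
```

```text
3.8167 [ 0.4497 -0.4369  0.1295] yaw y -15.91 z [-0.     0.001 -1.   ] J [-0.77  0.55  0.2   1.22  0.    1.08] w 0.0631 F [ 1.1  0.4 -1.3]
```

View pics/t1.png

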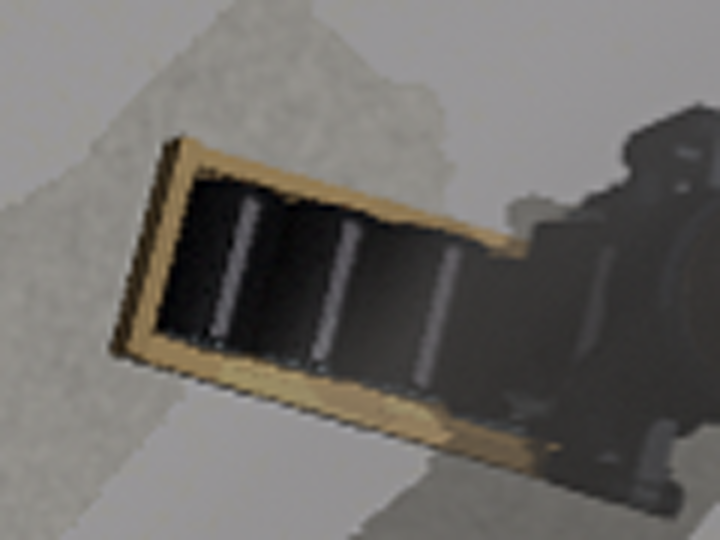

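The view shows the capacitor held over the far (right) gap, the three left row highlights still at (235,265), (335,290), (437,315).

>>> step_arm --targets "-0.2 -0.004 -0.012 0 0 0 0;-0.2 -0.004 -0.012 -0.08 0 0 0;-0.2 -0.004 -0.012 -0.13 0 0 0;-0.2 -0.004 -0.012 -0.152 0 0 0;-0.2 -0.004 -0.012 -0.158 0 0 0;-0.2 -0.004 -0.012 -0.16 0 0 0;-0.2 -0.004 -0.012 -0.16 0 0 0"

```text
clock: 4.45
eef_pos: [0.4495, -0.4413, 0.0504]
tool_rot: [0.797, 0.604, 0.0, 0.0]
ft_force: [-0.7, -0.6, -0.3]
grip_width: 0.0632
grasp_force: 66.2
```

```bash
python3 -c "
from h import *
st()"
```

```text
4.45 [ 0.4495 -0.4413  0.0504] yaw y -15.67 z [ 0.001 -0.    -1.   ] J [-0.78  0.62  0.1   1.05  0.    1.07] w 0.0632 F [-0.7 -0.6 -0.3]
```

>>> step_arm --targets "-0.2 -0.002 -0.004 -0.002 0 0 0;-0.2 -0.002 -0.004 -0.005 0 0 0;-0.2 -0.002 -0.004 -0.007 0 0 0;-0.2 -0.002 -0.004 -0.007 0 0 0"

```text
clock: 4.78
eef_pos: [0.4486, -0.4441, 0.0484]
tool_rot: [0.797, 0.604, 0.001, 0.001]
ft_force: [-0.7, 3.0, 4.9]
grip_width: 0.0629
grasp_force: 67.2
```

>>> step_arm --targets "0.2 0 0.002 0 0 0 0;0.75 0 0.002 0 0 0 0;0.75 0 0.002 0 0 0 0;0.75 0 0.002 0 0 0 0;0.75 0 0.002 0 0 0 0;0.75 0 0.002 0.06 0 0 0;0.75 0 0.002 0.14 0 0 0;0.75 0 0.002 0.2 0 0 0;0.75 0 0.1 0.2 0 0 0;0.75 0 0.18 0.2 0 0 0"

```text
clock: 5.62
eef_pos: [0.4496, -0.3619, 0.1492]
tool_rot: [0.798, 0.602, 0.001, 0.004]
ft_force: [1.2, 0.5, 1.0]
grip_width: 0.0745
grasp_force: 0.0
```

>>> step_arm --targets "0.75 0.231 0.6 -0.05 0 0 0.22;0.75 0.231 0.6 -0.05 0 0 0.22;0.75 0.231 0.6 -0.05 0 0 0.22;0.75 0.231 0.6 -0.05 0 0 0.22;0.75 0.231 0.6 -0.05 0 0 0.22;0.75 0.231 0.6 -0.05 0 0 0.22;0.75 0.231 0.6 -0.05 0 0 0.22;0.75 0.231 0.6 -0.05 0 0 0.22;0.75 0.231 0.6 -0.05 0 0 0.22;0.75 0.231 0.6 -0.05 0 0 0.22"

```text
clock: 6.45
eef_pos: [0.5634, -0.0576, 0.1207]
tool_rot: [0.741, 0.672, -0.0, -0.0]
ft_force: [0.0, -0.5, 0.5]
grip_width: 0.075
grasp_force: 0.0
```

```bash
python3 -c "
from h import *
st();snap('top','t2.png',(245,165,290,140),2.7)"
```

```text
6.45 [ 0.5634 -0.0576  0.1207] yaw y -5.62 z [-0.001 -0.    -1.   ] J [-0.1   0.44 -0.01  1.13 -0.    1.57] w 0.075 F [ 0.  -0.5  0.5]
```

View pics/t2.png

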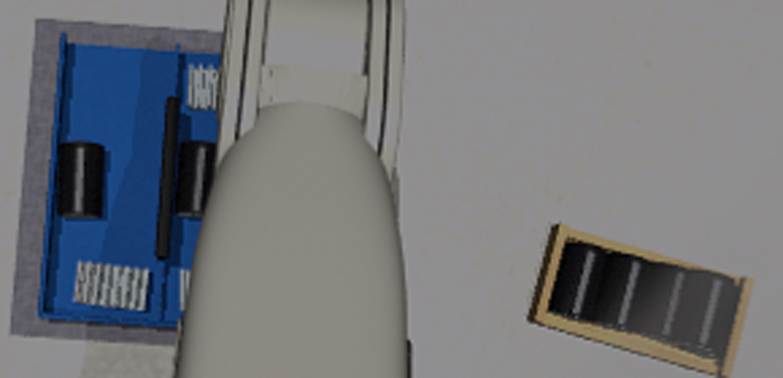

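The tray hasn't moved; I need a closer look at whether the placed capacitor is nested in the crib.

```bash
python3 -c "
from h import *
im=cv2.imread('pics/raw_t2.png');b=im[236:316,425:530]
b=cv2.resize(b,None,fx=7,fy=7,interpolation=cv2.INTER_CUBIC)
s=cv2.imread('pics/raw_t0.png')
b=np.clip(b*1.5,0,255).astype('uint8')
cv2.imwrite('pics/c.png',b)
d=np.array([.0308,-.0087])
for z in(.066,.080,.06):
  print(z,((proj('top',[[.4478+d[0],-.443+d[1],z],[.4478-d[0],-.443-d[1],z]])-[425,236])*7).round().tolist())
"
```

```text
0.066 [[588.0, 215.0], [542.0, 401.0]]
0.08 [[604.0, 212.0], [558.0, 401.0]]
0.06 [[581.0, 216.0], [535.0, 401.0]]
```

View pics/c.png

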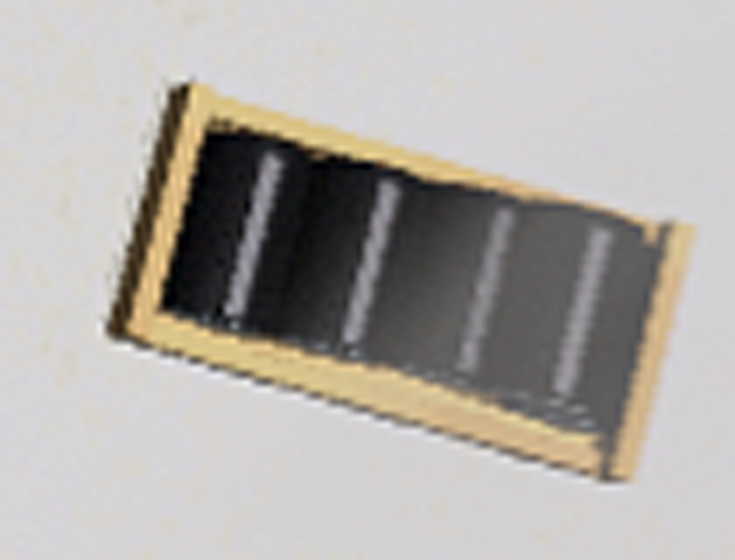

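Nested: its highlight at (583,312) matches the predicted (581,306). Next, the capacitor beside the handle.

>>> step_arm --targets "0.75 0 0.092 -0.04 0 0 0.06;0.75 0 0.092 -0.04 0 0 0.06;0.75 0 0.092 -0.04 0 0 0.06;0.75 0 0.092 -0.04 0 0 0.06;0.75 0 0.092 -0.04 0 0 0.06"

```text
clock: 6.92
eef_pos: [0.5634, -0.015, 0.1018]
tool_rot: [0.727, 0.687, 0.0, 0.001]
ft_force: [0.6, -1.1, 0.6]
grip_width: 0.075
grasp_force: 0.0
```

```bash
python3 -c "
from h import *
st()"
```

```text
6.9167 [ 0.5634 -0.015   0.1018] yaw y -3.26 z [ 0.001 -0.001 -1.   ] J [-0.03  0.45 -0.04  1.08 -0.    1.6 ] w 0.075 F [ 0.6 -1.1  0.6]
```

>>> step_arm --targets "0.75 0 0.006 -0.05 0 0 0;0.75 0 0.006 -0.12 0 0 0;0.75 0 0.006 -0.16 0 0 0;0.75 0 0.006 -0.177 0 0 0;0.75 0 0.006 -0.177 0 0 0;-0.2 0 0.006 -0.177 0 0 0;-0.2 0 0.006 -0.177 0 0 0;-0.2 0 0.006 -0.177 0 0 0;-0.2 0 0.006 -0.177 0 0 0;-0.2 0 0.006 -0.177 0 0 0"

```text
clock: 7.75
eef_pos: [0.5642, -0.0104, 0.014]
tool_rot: [0.726, 0.687, 0.001, 0.001]
ft_force: [0.3, 0.1, 2.3]
grip_width: 0.0631
grasp_force: 66.4
```

>>> step_arm --targets "-0.2 0 0 0.04 0 0 0;-0.2 0 0 0.12 0 0 0;-0.2 0 0 0.2 0 0 0;-0.2 -0.02 -0.08 0.24 0 0 -0.05;-0.2 -0.21 -0.78 0.24 0 0 -0.28;-0.2 -0.21 -0.78 0.24 0 0 -0.28;-0.2 -0.21 -0.78 0.24 0 0 -0.28;-0.2 -0.21 -0.78 0.24 0 0 -0.28;-0.2 -0.21 -0.78 0.24 0 0 -0.28;-0.2 -0.21 -0.78 0.24 0 0 -0.28"

```text
clock: 8.58
eef_pos: [0.4879, -0.2897, 0.1327]
tool_rot: [0.797, 0.604, 0.0, 0.0]
ft_force: [-0.3, 0.3, -1.1]
grip_width: 0.063
grasp_force: 66.0
```

```bash
python3 -c "
from h import *
st()"
```

```text
8.5833 [ 0.4879 -0.2897  0.1327] yaw y -15.71 z [ 0.001 -0.    -1.   ] J [-0.54  0.43  0.01  1.15  0.    1.31] w 0.063 F [-0.3  0.3 -1.1]
```

>>> step_arm --targets "-0.2 -0.058 -0.23 0 0 0 0;-0.2 -0.058 -0.23 0 0 0 0;-0.2 -0.058 -0.23 0 0 0 0;-0.2 -0.058 -0.23 -0.05 0 0 0;-0.2 -0.058 -0.23 -0.1 0 0 0;-0.2 -0.058 -0.23 -0.13 0 0 0;-0.2 -0.058 -0.23 -0.144 0 0 0;-0.2 -0.058 -0.23 -0.144 0 0 0;-0.2 -0.058 -0.23 -0.144 0 0 0"

```text
clock: 9.33
eef_pos: [0.46, -0.403, 0.0606]
tool_rot: [0.797, 0.604, 0.0, 0.0]
ft_force: [0.1, 0.1, -0.9]
grip_width: 0.0626
grasp_force: 66.2
```

```bash
python3 -c "
from h import *
st()"
```

```text
9.3333 [ 0.46   -0.403   0.0606] yaw y -15.71 z [ 0. -0. -1.] J [-0.72  0.58  0.05  1.05 -0.    1.13] w 0.0626 F [ 0.1  0.1 -0.9]
```

>>> step_arm --targets "-0.2 0 -0.001 -0.01 0 0 0;-0.2 0 -0.001 -0.018 0 0 0;-0.2 0 -0.001 -0.023 0 0 0;-0.2 0 -0.001 -0.023 0 0 0;-0.2 0 -0.001 -0.023 0 0 0"

```text
clock: 9.75
eef_pos: [0.4604, -0.405, 0.0508]
tool_rot: [0.797, 0.604, -0.0, 0.002]
ft_force: [-1.2, -1.3, 4.0]
grip_width: 0.0631
grasp_force: 66.7
```

>>> step_arm --targets "0.2 0 0 0 0 0 0;0.75 0 0 0 0 0 0;0.75 0 0 0 0 0 0;0.75 0 0 0 0 0 0;0.75 0 0 0 0 0 0;0.75 0 0 0.06 0 0 0;0.75 0 0 0.14 0 0 0;0.75 0 0 0.2 0 0 0;0.75 0 0.1 0.2 0 0 0;0.75 0 0.18 0.2 0 0 0"

```text
clock: 10.58
eef_pos: [0.4616, -0.3223, 0.1515]
tool_rot: [0.798, 0.602, 0.001, 0.004]
ft_force: [1.9, 0.6, 0.7]
grip_width: 0.0745
grasp_force: 0.0
```

>>> step_arm --targets "0.75 0.2 0.82 -0.02 0 0 0.34;0.75 0.2 0.82 -0.02 0 0 0.34;0.75 0.2 0.82 -0.02 0 0 0.34;0.75 0.2 0.82 -0.02 0 0 0.34;0.75 0.2 0.82 -0.02 0 0 0.34;0.75 0.2 0.82 -0.02 0 0 0.34;0.75 0.2 0.82 -0.02 0 0 0.34;0.75 0.2 0.82 -0.02 0 0 0.34;0.75 0.2 0.82 -0.02 0 0 0.34;0.75 0.2 0.82 -0.02 0 0 0.34"

```text
clock: 11.42
eef_pos: [0.5584, 0.0867, 0.1387]
tool_rot: [0.71, 0.705, -0.0, -0.0]
ft_force: [0.2, -1.6, -0.5]
grip_width: 0.0753
grasp_force: 0.0
```

```bash
python3 -c "
from h import *
st();snap('scene','s2.png',(150,160,260,180),3)"
```

```text
11.4167 [0.5584 0.0867 0.1387] yaw y -0.42 z [-0.  0. -1.] J [0.15 0.42 0.02 1.17 0.   1.73] w 0.0753 F [ 0.2 -1.6 -0.5]
```

View pics/s2.png

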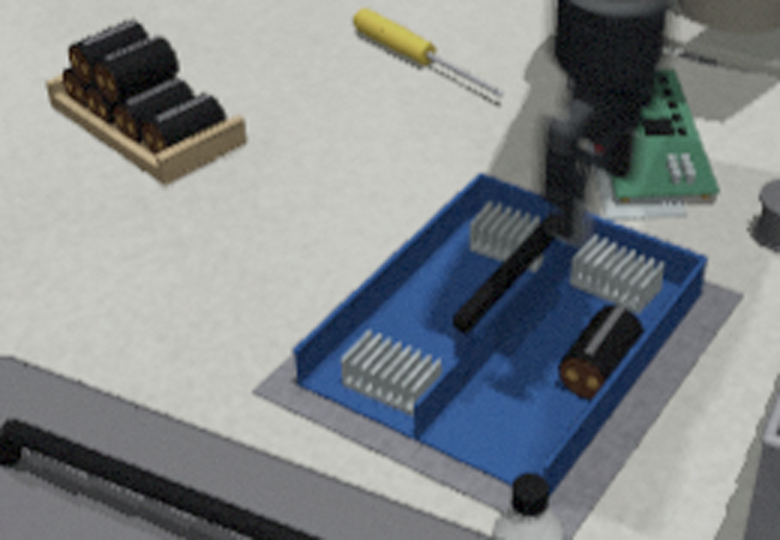

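Both placed capacitors sit in the second layer at (120,60); the tray is unmoved and the last capacitor is at (600,350).

>>> step_arm --targets "0.75 0.005 0.014 -0.08 0 0 0;0.75 0.005 0.014 -0.08 0 0 0;0.75 0.005 0.014 -0.08 0 0 0;0.75 0.005 0.014 -0.08 0 0 0"

```text
clock: 11.8
eef_pos: [0.5608, 0.091, 0.0993]
tool_rot: [0.71, 0.704, -0.0, -0.0]
ft_force: [-0.2, -0.6, 0.8]
grip_width: 0.0747
grasp_force: 0.0
```

```bash
python3 -c "
from h import *
st()"
```

```text
11.8 [0.5608 0.091  0.0993] yaw y -0.46 z [-0. -0. -1.] J [ 0.16  0.46 -0.03  1.08 -0.    1.74] w 0.0747 F [-0.2 -0.6  0.8]
```

>>> step_arm --targets "0.75 0.001 0.009 -0.05 0 0 0;0.75 0.001 0.009 -0.12 0 0 0;0.75 0.001 0.009 -0.16 0 0 0;0.75 0.001 0.009 -0.174 0 0 0;0.75 0.001 0.009 -0.174 0 0 0;-0.2 0.001 0.009 -0.174 0 0 0;-0.2 0.001 0.009 -0.174 0 0 0;-0.2 0.001 0.009 -0.174 0 0 0;-0.2 0.001 0.009 -0.174 0 0 0;-0.2 0.001 0.009 -0.174 0 0 0"

```text
clock: 12.63
eef_pos: [0.5632, 0.096, 0.014]
tool_rot: [0.71, 0.704, 0.002, 0.001]
ft_force: [-0.2, -1.2, 6.9]
grip_width: 0.0631
grasp_force: 67.2
```

>>> step_arm --targets "-0.2 0 0 0.04 0 0 0;-0.2 0 0 0.12 0 0 0;-0.2 0 0 0.2 0 0 0;-0.2 -0.02 -0.08 0.25 0 0 -0.05;-0.2 -0.183 -0.92 0.25 0 0 -0.34;-0.2 -0.183 -0.92 0.25 0 0 -0.34;-0.2 -0.183 -0.92 0.25 0 0 -0.34;-0.2 -0.183 -0.92 0.25 0 0 -0.34;-0.2 -0.183 -0.92 0.25 0 0 -0.34;-0.2 -0.183 -0.92 0.25 0 0 -0.34"

```text
clock: 13.47
eef_pos: [0.5042, -0.1855, 0.1359]
tool_rot: [0.797, 0.604, 0.0, 0.0]
ft_force: [0.6, 0.2, -0.5]
grip_width: 0.0629
grasp_force: 66.3
```

```bash
python3 -c "
from h import *
st()"
```

```text
13.4667 [ 0.5042 -0.1855  0.1359] yaw y -15.71 z [ 0.001 -0.    -1.   ] J [-0.35  0.37 -0.07  1.13  0.    1.49] w 0.0629 F [ 0.6  0.2 -0.5]
```

>>> step_arm --targets "-0.2 -0.068 -0.358 0 0 0 0;-0.2 -0.068 -0.358 0 0 0 0;-0.2 -0.068 -0.358 0 0 0 0;-0.2 -0.068 -0.358 0 0 0 0;-0.2 -0.068 -0.358 0 0 0 0;-0.2 -0.068 -0.358 -0.05 0 0 0;-0.2 -0.068 -0.358 -0.1 0 0 0;-0.2 -0.068 -0.358 -0.14 0 0 0;-0.2 -0.068 -0.358 -0.148 0 0 0;-0.2 -0.068 -0.358 -0.148 0 0 0"

```text
clock: 14.3
eef_pos: [0.4697, -0.3616, 0.0597]
tool_rot: [0.797, 0.604, -0.0, -0.002]
ft_force: [0.3, -0.1, -1.6]
grip_width: 0.063
grasp_force: 66.4
```

```bash
python3 -c "
from h import *
st()"
```

```text
14.3 [ 0.4697 -0.3616  0.0597] yaw y -15.72 z [-0.003  0.003 -1.   ] J [-0.66  0.55 -0.    1.03  0.    1.19] w 0.063 F [ 0.3 -0.1 -1.6]
```

>>> step_arm --targets "-0.2 0.001 -0.003 -0.008 0 0 0;-0.2 0.001 -0.003 -0.016 0 0 0;-0.2 0.001 -0.003 -0.022 0 0 0;-0.2 0.001 -0.003 -0.022 0 0 0;-0.2 0.001 -0.003 -0.022 0 0 0"

```text
clock: 14.72
eef_pos: [0.4717, -0.3645, 0.0508]
tool_rot: [0.797, 0.604, 0.0, 0.0]
ft_force: [-0.6, -0.2, -0.3]
grip_width: 0.0632
grasp_force: 66.3
```

>>> step_arm --targets "-0.2 0 0 -0.002 0 0 0;-0.2 0 0 -0.004 0 0 0;-0.2 0 0 -0.004 0 0 0"

```text
clock: 14.97
eef_pos: [0.4719, -0.3653, 0.0501]
tool_rot: [0.797, 0.604, -0.0, 0.001]
ft_force: [-2.2, -0.1, 5.4]
grip_width: 0.0626
grasp_force: 67.1
```

>>> step_arm --targets "0.2 0 0 0 0 0 0;0.75 0 0 0 0 0 0;0.75 0 0 0 0 0 0;0.75 0 0 0 0 0 0;0.75 0 0 0 0 0 0;0.75 0 0 0.06 0 0 0;0.75 0 0 0.14 0 0 0;0.75 0 0 0.22 0 0 0;0.75 0 0.1 0.25 0 0 0;0.75 0 0.18 0.25 0 0 0"

```text
clock: 15.8
eef_pos: [0.4741, -0.2855, 0.1773]
tool_rot: [0.799, 0.602, 0.002, 0.005]
ft_force: [1.0, 0.8, 0.3]
grip_width: 0.0751
grasp_force: 0.0
```

>>> step_arm --targets "0.75 0.1 0.6 0.1 0 0 -1;0.75 0.1 0.6 0.1 0 0 -1;0.75 0.1 0.6 0.1 0 0 -1;0.75 0.1 0.6 0.1 0 0 -1;0.75 0.1 0.6 0.1 0 0 -1;0.75 0.1 0.6 0.1 0 0 -1;0.75 0.1 0.6 0.1 0 0 -1;0.75 0.1 0.6 0.1 0 0 -1"

```text
clock: 16.47
eef_pos: [0.5213, 0.019, 0.2232]
tool_rot: [0.968, 0.251, 0.0, -0.0]
ft_force: [0.5, -1.0, -0.1]
grip_width: 0.0747
grasp_force: 0.0
```

```bash
python3 -c "
from h import *
st();snap('scene','s3.png',(150,160,200,150),4)
snap('top','t3.png')
b=cv2.imread('pics/raw_t3.png')[236:316,425:530]
cv2.imwrite('pics/d.png',np.clip(cv2.resize(b,None,fx=7,fy=7,interpolation=cv2.INTER_CUBIC)*1.5,0,255).astype('uint8'))
"
```

```text
16.4667 [0.5213 0.019  0.2232] yaw y -60.95 z [ 0.  0. -1.] J [0.04 0.29 0.05 1.33 0.   2.67] w 0.0747 F [ 0.5 -1.  -0.1]
```

View pics/s3.png

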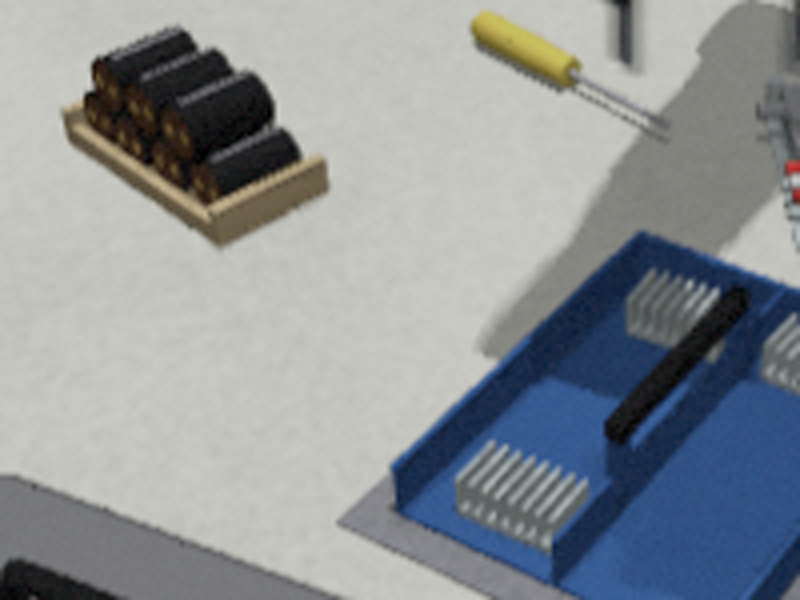

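The scene view shows three capacitors nested on the row of four. Now rotate the tool to grip the handle crosswise.

>>> step_arm --targets "0 0.075 0 0 0 0 1;0 0.075 0 0 0 0 1;0 0.075 0 0 0 0 1;0 0.075 0 0 0 0 1;0 0.075 0 0 0 0 1;0 0.075 0 0 0 0 1;0 0.075 0 0 0 0 1"

```text
clock: 17.15
eef_pos: [0.5587, 0.0162, 0.2223]
tool_rot: [0.796, 0.605, -0.0, -0.0]
ft_force: [-0.9, 0.2, 0.0]
grip_width: 0.0431
grasp_force: 0.0
```

>>> step_arm --targets "0 0 0 0 0 0 1;0 0 0 0 0 0 1;0 0 0 0 0 0 1;0 0 0 0 0 0 1;0 0 0 0 0 0 1;0 0 0 0 0 0 1;0 0 0 0 0 0 1"

```text
clock: 17.73
eef_pos: [0.5587, 0.0162, 0.2224]
tool_rot: [0.504, 0.864, -0.0, -0.0]
ft_force: [-0.5, 0.0, -0.4]
grip_width: 0.0423
grasp_force: 0.0
```

>>> step_arm --targets "0 0 0 -0.1 0 0 1;0 0 0 -0.1 0 0 1;0 0 0 -0.1 0 0 1;0 0 0 -0.1 0 0 1;0 0 0 -0.1 0 0 1;0 0 0 -0.1 0 0 1;0 0 0 -0.1 0 0 1"

```text
clock: 18.32
eef_pos: [0.5586, 0.0162, 0.1724]
tool_rot: [0.135, 0.991, -0.0, -0.0]
ft_force: [0.2, 0.7, 0.3]
grip_width: 0.0428
grasp_force: 0.0
```

```bash
python3 -c "
from h import *
st();snap('scene','s4.png',(220,170,200,150),4);snap('top','t4.png')"
```

```text
18.3167 [0.5586 0.0162 0.1724] yaw y 74.5 z [-0.001 -0.    -1.   ] J [ 0.03  0.39  0.06  1.24 -0.    0.3 ] w 0.0428 F [0.2 0.7 0.3]
```

View pics/s4.png

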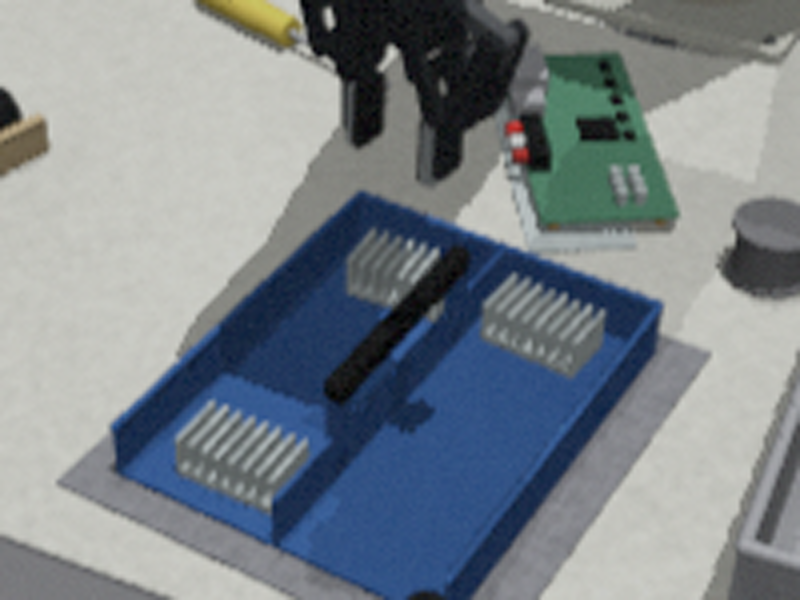

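The tray is where it was, three sinks in it, gripper above the handle. Aligning, going down and gripping.

>>> step_arm --targets "0 0 0.004 -0.04 0 0 0.269;0 0 0.004 -0.1 0 0 0.269;0 0 0.004 -0.15 0 0 0.269;0 0 0.004 -0.2 0 0 0.269;0 0 0.004 -0.23 0 0 0.269;0 0 0.004 -0.245 0 0 0.269;0 0 0.004 -0.245 0 0 0.269;-0.5 0 0.004 -0.245 0 0 0.269"

```text
clock: 19.08
eef_pos: [0.5591, 0.0188, 0.0506]
tool_rot: [0.032, 0.999, -0.0, 0.0]
ft_force: [-0.2, 1.0, 1.0]
grip_width: 0.0319
grasp_force: 0.0
```

>>> step_arm --targets "-1 0 0 0 0 0 0;-1 0 0 0 0 0 0;-1 0 0 0 0 0 0;-1 0 0 0 0 0 0;-1 0 0 0 0 0 0;-1 0 0 0 0 0 0;-1 0 0 0.01 0 0 0;-1 0 0 0.02 0 0 0;-1 0 0 0.035 0 0 0;-1 0 0 0.05 0 0 0"

```text
clock: 19.92
eef_pos: [0.5578, 0.019, 0.0749]
tool_rot: [0.032, 0.999, -0.0, -0.001]
ft_force: [-0.0, -0.6, -5.9]
grip_width: 0.0112
grasp_force: 58.8
```

```bash
python3 -c "
from h import *
st()"
```

```text
19.9167 [0.5578 0.019  0.0749] yaw y 86.37 z [-0.003 -0.    -1.   ] J [ 0.03  0.47 -0.09  1.01 -0.    0.1 ] w 0.0112 F [-0.  -0.6 -5.9]
```

>>> step_arm --targets "-1 0 0 0.02 0 0 0;-1 0 0 0.05 0 0 0;-1 0 0 0.09 0 0 0;-1 0 0 0.13 0 0 0;-1 0 0 0.18 0 0 0;-1 0 0 0.23 0 0 0;-1 0 0 0.28 0 0 0;-1 0 0 0.33 0 0 0;-1 0 0 0.36 0 0 0;-1 0 0 0.38 0 0 0"

```text
clock: 20.75
eef_pos: [0.5596, 0.0191, 0.2687]
tool_rot: [0.032, 0.999, 0.0, 0.002]
ft_force: [0.9, -0.8, -6.9]
grip_width: 0.0114
grasp_force: 58.9
```

>>> step_arm --targets "-1 0 0.01 0 0 0 -0.02;-1 0 0.025 0 0 0 -0.06;-1 0 0.045 0 0 0 -0.12;-1 0 0.07 0 0 0 -0.18;-1 0 0.1 0 0 0 -0.25;-1 0 0.13 0 0 0 -0.32;-1 0 0.16 0 0 0 -0.39;-1 0 0.19 0 0 0 -0.46;-1 0 0.22 0 0 0 -0.52;-1 -0 0.25 0 0 0 -0.58"

```text
clock: 21.58
eef_pos: [0.5579, 0.145, 0.2634]
tool_rot: [0.258, 0.966, -0.001, -0.002]
ft_force: [0.6, 0.1, -6.6]
grip_width: 0.0108
grasp_force: 58.8
```

>>> step_arm --targets "-1 -0.01 0.03 0 0 0 -0.06;-1 -0.02 0.06 0 0 0 -0.12;-1 -0.03 0.09 0 0 0 -0.18;-1 -0.04 0.12 0 0 0 -0.24;-1 -0.05 0.15 0 0 0 -0.3;-1 -0.06 0.18 0 0 0 -0.36;-1 -0.07 0.21 0 0 0 -0.42;-1 -0.08 0.24 0 0 0 -0.48;-1 -0.09 0.27 0 0 0 -0.53;-1 -0.1 0.3 0 0 0 -0.55"

```text
clock: 22.42
eef_pos: [0.5076, 0.2946, 0.2633]
tool_rot: [0.459, 0.889, -0.002, -0.001]
ft_force: [0.1, -0.5, -6.1]
grip_width: 0.0111
grasp_force: 58.8
```

>>> step_arm --targets "-1 -0.01 0.03 0 0 0 0;-1 -0.02 0.06 0 0 0 0;-1 -0.03 0.09 0 0 0 0;-1 -0.035 0.12 0 0 0 0;-1 -0.04 0.15 0 0 0 0;-1 -0.045 0.18 0 0 0 0;-1 -0.05 0.2 0 0 0 0;-1 -0.05 0.215 0 0 0 0;-1 -0.05 0.225 0 0 0 0;-1 -0.05 0.225 0 0 0 0"

```text
clock: 23.25
eef_pos: [0.4839, 0.4075, 0.2648]
tool_rot: [0.457, 0.889, -0.0, -0.0]
ft_force: [-0.2, -0.8, -6.7]
grip_width: 0.0111
grasp_force: 58.8
```

```bash
python3 -c "
from h import *
st();snap('scene','s5.png')"
```

```text
23.25 [0.4839 0.4075 0.2648] yaw y 35.56 z [-0. -0. -1.] J [0.7  0.51 0.49 1.55 0.   1.65] w 0.0111 F [-0.2 -0.8 -6.7]
```

View pics/s5.png

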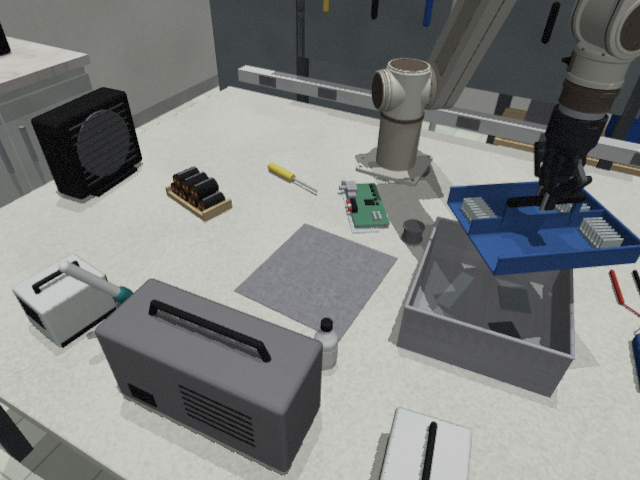

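The tray hangs level over the bin with its open end towards the bin's far-right side. Tipping gradually.

>>> step_arm --targets "-1 0 0 0 0.03 0.022 0;-1 0 0 0 0.09 0.065 0;-1 0 0 0 0.16 0.115 0;-1 0 0 0 0.24 0.172 0;-1 0 0 0 0.32 0.23 0;-1 0 0 0 0.4 0.287 0;-1 0 0 0 0.48 0.344 0;-1 0 0 0 0.56 0.4 0;-1 0 0 0 0.62 0.444 0;-1 0 0 0 0.65 0.466 0"

```text
clock: 24.13
eef_pos: [0.4855, 0.4037, 0.2641]
tool_rot: [0.437, 0.845, 0.14, -0.275]
ft_force: [-0.6, -1.4, -6.1]
grip_width: 0.0108
grasp_force: 59.0
```

```bash
python3 -c "
from h import *
st()"
```

```text
24.1333 [0.4855 0.4037 0.2641] yaw y 35.36 z [-0.341  0.477 -0.81 ] J [0.41 0.58 0.45 1.59 0.61 1.32] w 0.0108 F [-0.6 -1.4 -6.1]
```

>>> step_arm --targets "-1 0 0 0 0.06 0.043 0;-1 0 0 0 0.13 0.093 0;-1 0 0 0 0.2 0.143 0;-1 0 0 0 0.27 0.193 0;-1 0 0 0 0.34 0.243 0;-1 0 0 0 0.4 0.287 0;-1 0 0 0 0.46 0.33 0;-1 0 0 0 0.46 0.33 0;-1 0 0 0 0.46 0.33 0;-1 0 0 0 0.46 0.33 0"

```text
clock: 24.97
eef_pos: [0.4846, 0.4062, 0.266]
tool_rot: [0.393, 0.765, 0.233, -0.453]
ft_force: [0.4, 0.3, -2.9]
grip_width: 0.0109
grasp_force: 59.5
```

```bash
python3 -c "
from h import *
st();snap('scene','s6.png',(380,120,260,190),3)"
```

```text
24.9667 [0.4846 0.4062 0.266 ] yaw y 35.58 z [-0.51   0.714 -0.48 ] J [0.29 0.76 0.48 1.83 0.98 0.95] w 0.0109 F [ 0.4  0.3 -2.9]
```

View pics/s6.png

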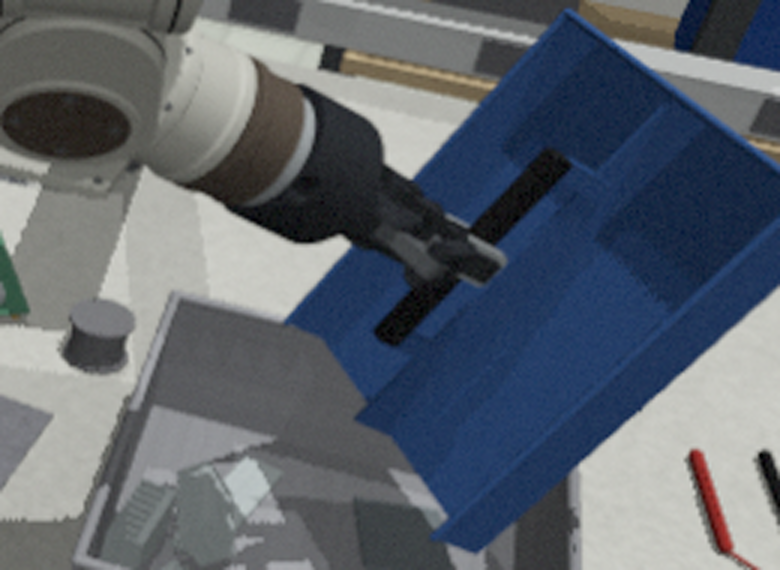

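The tray is empty, with sinks in the bin near (150,510); the load fell to about the empty weight. Levelling and returning.

>>> step_arm --targets "-1 0 0 0.01 -0.05 -0.036 0;-1 0 0 0.02 -0.12 -0.086 0;-1 0 0 0.03 -0.2 -0.143 0;-1 0 0 0.03 -0.28 -0.2 0;-1 0 0 0.03 -0.36 -0.258 0;-1 0 0 0.03 -0.44 -0.315 0;-1 0 0 0.03 -0.52 -0.373 0;-1 0 0 0.03 -0.6 -0.43 0;-1 0 0 0.03 -0.65 -0.466 0;-1 0 0 0.03 -0.65 -0.466 0"

```text
clock: 25.85
eef_pos: [0.4825, 0.4091, 0.2845]
tool_rot: [0.444, 0.868, 0.103, -0.194]
ft_force: [0.5, 0.5, -3.2]
grip_width: 0.011
grasp_force: 59.2
```

>>> step_arm --targets "-1 0 0 0 -0.06 -0.043 0;-1 0 0 0 -0.14 -0.1 0;-1 0 0 0 -0.22 -0.158 0;-1 0 0 0 -0.3 -0.215 0;-1 0 0 0 -0.38 -0.272 0;-1 0 0 0 -0.44 -0.315 0;-1 0 0 0 -0.46 -0.33 0;-1 0 0 0 -0.46 -0.33 0;-1 0 0 0 -0.46 -0.33 0"

```text
clock: 26.6
eef_pos: [0.4836, 0.4066, 0.2803]
tool_rot: [0.458, 0.889, 0.0, -0.001]
ft_force: [-0.1, 0.5, -3.2]
grip_width: 0.0109
grasp_force: 59.2
```

```bash
python3 -c "
from h import *
st()"
```

```text
26.6 [0.4836 0.4066 0.2803] yaw y 35.52 z [-0.001  0.001 -1.   ] J [0.7  0.51 0.52 1.59 0.   1.65] w 0.0109 F [-0.1  0.5 -3.2]
```

>>> step_arm --targets "-1 0.005 -0.02 0 0 0 0;-1 0.01 -0.06 0 0 0 0.02;-1 0.02 -0.11 0 0 0 0.08;-1 0.03 -0.16 0 0 0 0.15;-1 0.04 -0.21 0 0 0 0.22;-1 0.05 -0.26 0 0 0 0.3;-1 0.06 -0.31 0 0 0 0.38;-1 0.07 -0.36 0 0 0 0.46;-1 0.08 -0.41 0 0 0 0.54;-1 0.09 -0.45 0 0 0 0.6"

```text
clock: 27.43
eef_pos: [0.5291, 0.1778, 0.2805]
tool_rot: [0.238, 0.971, 0.0, -0.0]
ft_force: [0.3, 0.2, -3.9]
grip_width: 0.0109
grasp_force: 59.2
```

>>> step_arm --targets "-1 0.01 -0.04 0 0 0 0.08;-1 0.02 -0.08 0 0 0 0.16;-1 0.03 -0.12 0 0 0 0.24;-1 0.04 -0.16 0 0 0 0.32;-1 0.05 -0.2 0 0 0 0.4;-1 0.06 -0.24 0 0 0 0.47;-1 0.065 -0.28 0 0 0 0.52;-1 0.066 -0.31 0 0 0 0.536;-1 0.066 -0.324 0 0 0 0.536;-1 0.066 -0.324 0 0 0 0.536"

```text
clock: 28.27
eef_pos: [0.5616, 0.0168, 0.2804]
tool_rot: [0.032, 0.999, 0.0, -0.0]
ft_force: [0.4, -0.0, -4.2]
grip_width: 0.0108
grasp_force: 59.2
```

```bash
python3 -c "
from h import *
st();snap('scene','s7.png')"
```

```text
28.2667 [0.5616 0.0168 0.2804] yaw y 86.35 z [-0.  0. -1.] J [0.03 0.35 0.29 1.5  0.   0.09] w 0.0108 F [ 0.4 -0.  -4.2]
```

View pics/s7.png

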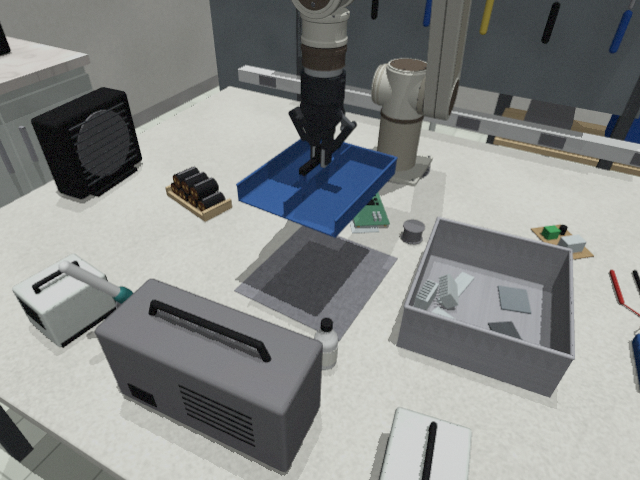

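The empty tray is over the mat, aligned; the bin shows sinks at (435,290). Lowering.

>>> step_arm --targets "-1 0 0.005 -0.03 0 0 0;-1 0 0.005 -0.08 0 0 0;-1 0 0.005 -0.13 0 0 0;-1 0 0.005 -0.18 0 0 0;-1 0 0.005 -0.23 0 0 0;-1 0 0.005 -0.28 0 0 0;-1 0 0.005 -0.33 0 0 0;-1 0 0.005 -0.37 0 0 0;-1 0 0.005 -0.4 0 0 0;-1 0 0.005 -0.41 0 0 0"

```text
clock: 29.15
eef_pos: [0.5597, 0.0231, 0.0725]
tool_rot: [0.029, 1.0, 0.0, -0.003]
ft_force: [-0.8, -0.7, -3.7]
grip_width: 0.0107
grasp_force: 59.1
```

>>> step_arm --targets "-1 0 0 -0.01 0 0 0;-1 0 0 -0.02 0 0 0;-1 0 0 -0.03 0 0 0;-1 0 0 -0.036 0 0 0;-1 0 0 -0.042 0 0 0;-1 0 0 -0.046 0 0 0;-1 0 0 -0.048 0 0 0;-1 0 0 -0.048 0 0 0"

```text
clock: 29.82
eef_pos: [0.5622, 0.0221, 0.0521]
tool_rot: [0.029, 1.0, 0.0, 0.0]
ft_force: [-1.6, 0.5, -0.4]
grip_width: 0.0106
grasp_force: 59.7
```

```bash
python3 -c "
from h import *
st()"
```

```text
29.8167 [0.5622 0.0221 0.0521] yaw y 86.63 z [ 0.001  0.    -1.   ] J [ 0.04  0.5  -0.11  0.96  0.    0.1 ] w 0.0106 F [-1.6  0.5 -0.4]
```

>>> step_arm --targets "-1 0 -0.004 -0.002 0 0 0;-1 0 -0.004 -0.003 0 0 0;-0.4 0 -0.004 -0.003 0 0 0;0 0 -0.004 -0.003 0 0 0;0 0 -0.004 -0.003 0 0 0;0 0 -0.004 -0.003 0 0 0;0 0 -0.004 0.02 0 0 0;0 0 -0.004 0.08 0 0 0;0 0 -0.004 0.16 0 0 0;0 0 -0.004 0.24 0 0 0"

```text
clock: 30.65
eef_pos: [0.5609, 0.0198, 0.1714]
tool_rot: [0.03, 1.0, -0.0, -0.002]
ft_force: [1.8, -0.7, -0.3]
grip_width: 0.0426
grasp_force: 0.0
```

>>> step_arm --targets "0 -0.3 0 0.1 0 0 0;0 -0.3 0 0.2 0 0 0;0 -0.4 -0.3 0.2 0 0 0;0 -0.4 -0.6 0.2 0 0 0;0 -0.4 -0.6 0.2 0 0 0;0 -0.4 -0.6 0.2 0 0 0;0 -0.4 -0.6 0.2 0 0 0;0 -0.4 -0.6 0.2 0 0 0;0 -0.4 -0.6 0.2 0 0 0;0 -0.4 -0.6 0.2 0 0 0"

```text
clock: 31.48
eef_pos: [0.3611, -0.2811, 0.2718]
tool_rot: [0.029, 1.0, -0.0, 0.0]
ft_force: [0.8, -1.1, -1.0]
grip_width: 0.0428
grasp_force: 0.0
```

```bash
python3 -c "
from h import *
st();snap('top','t9.png',(70,150,460,175),1.7)"
```

```text
31.4833 [ 0.3611 -0.2811  0.2718] yaw y 86.62 z [ 0.001 -0.001 -1.   ] J [-0.66  0.14 -0.01  1.42  0.   -0.6 ] w 0.0428 F [ 0.8 -1.1 -1. ]
```

View pics/t9.png

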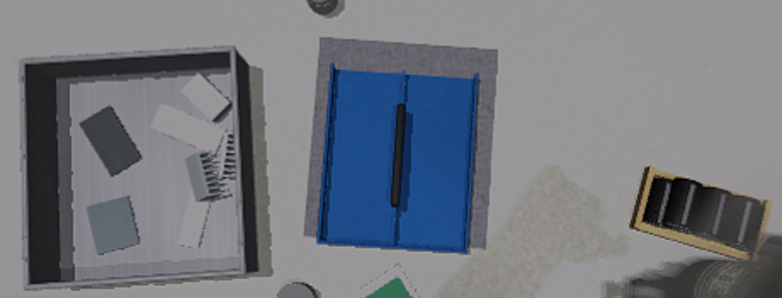

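All three sinks are in the bin at (207,95), (200,175), (228,155), but the tray sits off toward the robot: rear edge at (395,248) past the mat's. Measuring and mending.

```bash
python3 -c "
from h import *
im=cv2.imread('pics/raw_t9.png')
cv2.imwrite('pics/e.png',cv2.resize(im[168:305,245:375],None,fx=4.3,fy=4.3,interpolation=cv2.INTER_CUBIC))
A=lambda l:np.array(l)/1.7+[69.8,149.8]
t=unproj('top',A([(332,65),(320,242),(472,252),(478,75)]),.041);print(t[:,:2].round(3).tolist(),t.mean(0))
print(unproj('top',A([(402,104),(395,206)]),.076))"
```

```text
[[0.664, 0.119], [0.417, 0.131], [0.404, -0.078], [0.652, -0.087]] [0.53429093 0.02106336 0.041     ]
[[0.60393404 0.01963686 0.076     ]
 [0.46491663 0.02795711 0.076     ]]
```

View pics/e.png

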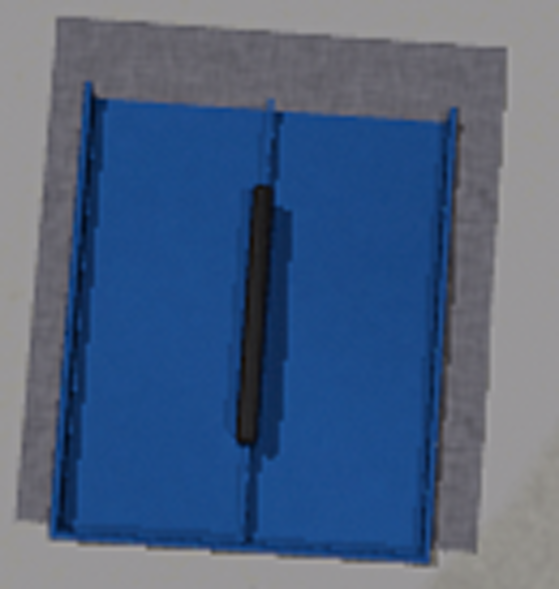

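The tray centre is at (0.534, 0.022), 27 mm short of the mat's centre. Regripping and shifting it.

>>> step_arm --targets "0 0.347 0.607 -0.2 0 0 0;0 0.347 0.607 -0.2 0 0 0;0 0.347 0.607 -0.2 0 0 0;0 0.347 0.607 -0.2 0 0 0;0 0.347 0.607 -0.2 0 0 0;0 0.347 0.607 -0.2 0 0 0;0 0.347 0.607 -0.2 0 0 0;0 0.347 0.607 -0.2 0 0 0;0 0.347 0.607 -0.2 0 0 0;0 0.347 0.607 -0.2 0 0 0"

```text
clock: 32.37
eef_pos: [0.537, 0.0291, 0.1687]
tool_rot: [0.026, 1.0, 0.001, -0.001]
ft_force: [-0.3, -0.2, 0.2]
grip_width: 0.0425
grasp_force: 0.0
```

>>> step_arm --targets "0 0 0 0 0 0 0;0 0 0 0 0 0 0"

```text
clock: 32.53
eef_pos: [0.5353, 0.0241, 0.171]
tool_rot: [0.029, 1.0, -0.0, -0.0]
ft_force: [0.8, 0.4, 0.0]
grip_width: 0.0427
grasp_force: 0.0
```

```bash
python3 -c "
from h import *
st();snap('top','ta.png')
a=cv2.imread('pics/raw_t9.png').astype(int);b=cv2.imread('pics/raw_ta.png').astype(int)
print(np.abs(a-b)[168:305,245:285].mean())"
```

```text
32.5333 [0.5353 0.0241 0.171 ] yaw y 86.65 z [-0.001 -0.    -1.   ] J [ 0.05  0.34 -0.01  1.22 -0.    0.1 ] w 0.0427 F [0.8 0.4 0. ]
29.838564476885644
```

>>> step_arm --targets "0 0 0 -0.06 0 0 0;0 0 0 -0.12 0 0 0;0 0 0 -0.17 0 0 0;0 0 0 -0.21 0 0 0;0 0 0 -0.23 0 0 0;0 0 0 -0.24 0 0 0;0 0 0 -0.24 0 0 0;-0.5 0 0 -0.24 0 0 0;-1 0 0 -0.24 0 0 0;-1 0 0 -0.24 0 0 0"

```text
clock: 33.42
eef_pos: [0.5371, 0.0243, 0.0531]
tool_rot: [0.029, 1.0, 0.0, 0.002]
ft_force: [1.6, 0.5, -1.9]
grip_width: 0.0107
grasp_force: 60.1
```

>>> step_arm --targets "-1 0 0 0 0 0 0;-1 0 0 0 0 0 0;-1 0 0 0 0 0 0;-1 0 0 0.008 0 0 0;-1 0 0 0.016 0 0 0;-1 0.01 0 0.016 0 0 0;-1 0.022 -0.002 0.016 0 0 0;-1 0.036 -0.004 0.016 0 0 0;-1 0.048 -0.006 0.016 0 0 0;-1 0.054 -0.008 0.016 0 0 0"

```text
clock: 34.25
eef_pos: [0.564, 0.0201, 0.0589]
tool_rot: [0.029, 1.0, 0.0, 0.0]
ft_force: [0.6, -0.1, -3.7]
grip_width: 0.0109
grasp_force: 59.9
```

>>> step_arm --targets "-1 0 0 0 0 0 0;-1 0 0 0 0 0 0;-1 0 0 -0.004 0 0 0;-1 0 0 -0.009 0 0 0;-1 0 0 -0.014 0 0 0;-1 0 0 -0.017 0 0 0;-1 0 0 -0.017 0 0 0"

```text
clock: 34.83
eef_pos: [0.5624, 0.0203, 0.053]
tool_rot: [0.029, 1.0, 0.0, 0.0]
ft_force: [-5.4, 0.7, 11.1]
grip_width: 0.0104
grasp_force: 62.0
```

>>> step_arm --targets "-1 0 0 0.002 0 0 0;-0.4 0 0 0.002 0 0 0;0 0 0 0.002 0 0 0;0 0 0 0.002 0 0 0;0 0 0 0.002 0 0 0;0 0 0 0.002 0 0 0;0 0 0 0.03 0 0 0;0 0 0 0.09 0 0 0;0 0 0 0.17 0 0 0;0 0 0 0.25 0 0 0"

```text
clock: 35.67
eef_pos: [0.5616, 0.0202, 0.1758]
tool_rot: [0.029, 1.0, -0.0, -0.002]
ft_force: [1.3, 1.0, 0.3]
grip_width: 0.0428
grasp_force: 0.0
```

>>> step_arm --targets "0 -0.2 0 0.1 0 0 0;0 -0.3 0 0.2 0 0 0;0 -0.4 -0.3 0.2 0 0 0;0 -0.4 -0.6 0.2 0 0 0;0 -0.4 -0.6 0.2 0 0 0;0 -0.4 -0.6 0.2 0 0 0;0 -0.4 -0.6 0.2 0 0 0;0 -0.4 -0.6 0.2 0 0 0;0 -0.4 -0.6 0.2 0 0 0;0 -0.4 -0.6 0.2 0 0 0"

```text
clock: 36.5
eef_pos: [0.3618, -0.281, 0.2762]
tool_rot: [0.029, 1.0, -0.0, 0.0]
ft_force: [1.2, -1.4, 0.3]
grip_width: 0.0426
grasp_force: 0.0
```

```bash
python3 -c "
from h import *
st();snap('top','tb.png',(245,165,285,145),2.8)"
```

```text
36.5 [ 0.3618 -0.281   0.2762] yaw y 86.64 z [ 0.001 -0.    -1.   ] J [-0.66  0.14 -0.    1.43  0.   -0.6 ] w 0.0426 F [ 1.2 -1.4  0.3]
```

View pics/tb.png

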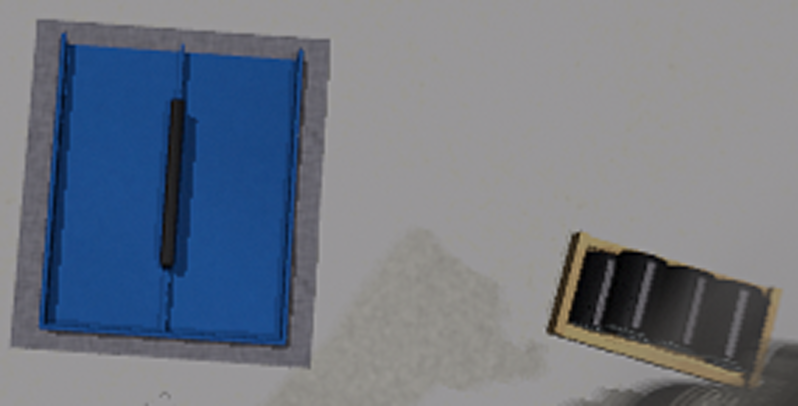

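The tray is empty and centred on the mat, and the pyramid is intact in the crib. Handing in.

```bash
python3 -c "
from workcell import bot
print(bot.job_done())"
```

```text
the job is handed in; nothing more can be done
None
```

I handed the job in at about 36.5 s: three capacitors (all that were there) are nested on the row, all three heat sinks are in the bin, and the empty tray is flat in the middle of the mat. I first set the tray down about 27 mm off centre, so I regripped it and moved it. No verdict came back.

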